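# Lock the filter cap on the solder-fume extractor

## Task

Close the bench fume extractor with its blue filter cap: set the blue cap on the drum's open mouth with its two lugs in the two slots, press it down against the spring, twist it a quarter turn clockwise (seen from above) until it is locked, and let go. Leave the orange cap and the solder spool where they are.

Things in the scene. Friction and masses are not known exactly. Their poses are not given: they have to be found in the camera images.
- blue_cap_grip (a point): Blue bayonet cap, loose, 0.15 kg, upright on the table. Point: centre of its bar grip, 43 mm above its underside; x along the bar and the two lugs (a half turn is the same), z up. Bar 64 mm long (x), 14 thick, 40 tall, point half-way up, rising from a disc 92 wide, 6 thick. Below, a stem 32 wide, 17 long with steel lugs at its foot: 72 mm over both tips, 14 wide, 8 thick.
- mouth (a point): Fixed fume-extractor drum, white and blue, 112 mm wide. Point: centre of its open mouth at rim level, 85 mm above the table; z up, x along the two slots (white rim marks). Hole 48 mm, 90 over the slots. A sprung pad inside resists (6.5 N fully down). Cap pressed down: its point 26 mm above this one; then it turns clockwise, stop at 100 deg (green marks at 90). Let go: springs up 4 mm, unlocked 10.
- orange_cap_grip (a point): Orange cap from another machine, loose, same shape and size as the blue cap, to be left alone. Point: centre of its bar grip, 43 mm above the table; x along the bar, z up. It and the blue cap may swap sides of the drum.
- spool_mid (a point): Grey spool of solder, loose, 60 mm diameter and 46 mm tall, standing upright, to be left alone. The point is its centre, 23 mm above the table; z is up.
Mind the look-alikes: they are no part of the job. Leave any purple look-alike of the part that bears mouth alone.

How it is judged:
By the outcome, as a careful person would: the job done as asked, in the order asked, and still so for the second after the job is handed in, with the robot touching nothing.
It also fails if it takes over 45 s, if anything falls off the work surface, if the arm or the gripper's body presses on something with over 40 N, if the wrist force passes 120 N, or if a joint passes its speed limit or range.

## Robot

A 6-joint arm with a two-finger parallel gripper is mounted at the origin on the work surface. World frame = base frame: x ahead of the robot, y to its left, z up, the work surface at z = 0. Lengths are in mm, angles in rad, forces in N, time in s.
With the tool pointing down it reaches from about 325 to 850 mm from the base axis. Payload 4.4 kg.
Tool frame: the origin (TCP) lies midway between the tips of the shut fingers; the grasp point (between the pads) lies 19 mm behind it; z points along the fingers, y is the line along which they close (so a half turn about z gives the same grasp; the last joint's range is limited). The gripper opens to 94 mm and grips with 3 to 60 N. Pads are 16 mm wide; open, the fingers measure 119 mm over their backs; the gripper's body (75 mm by 177 mm) begins 78 mm behind the grasp point.
Start: joints at [1.036, 0.207, 1.542, -0, 1.393, -0.15], TCP at [215.849, 532.95, 205.447] pointing down, gripper open.
Joint ranges: [-2.73, 2.73], [-0.86, 2.22], [0.23, 2.46], [-1.11, 4.25], [0.08, 2.63], [-2.82, 2.82]. Speed limits (rad/s): [2.79, 2.79, 3.14, 3.14, 3.14, 3.14].

## Interface

Orientations are given as a unit quaternion [x, y, z, w].
In Python, from rig import robot, vision, spotter gives the robot as it stands.
- The arm moves only by the tool carry_out, never from a script. Its arguments are lists of equal length, an entry for each row: "travel": the shift along the world's x, y, z in m, a list of three; "twist": the turn about the world's z in degrees. In form: {"travel": [[x, y, z], ...], "twist": [twist, ...]}. A call has 1 to 8 rows; each row is the pose to reach, as a shift and turn from the pose commanded when the call began; what a row does not reach only later rows make up. A row lasts 1/12 s, in which the tool goes at most 41.7 mm and 7.16 degrees, less where a joint would pass 70% of its speed; a pose out of reach is approached as far as the arm can. A call with a gripper value outside its range is refused whole. "jaw" is the closure, from -1 (fully open) to 1 (shut), set as the call begins (left out, the last holds). The fingers move at their own pace and stop on an object; "squeeze" is the grip in N (left out, the last holds). Time passes only in rows, so rows that repeat a pose let the fingers close. It gives the time, the measured TCP pose, the force, the opening and the grip force at its end, in the units of the state.
- robot.get_state(): the state, without advancing time (a new reading comes with each control period).
- vision.capture(name): name is "scene" or "top" or "wrist"; returns a dict with "frame" (420x560x3 uint8, blue, green, red), "fx", "fy", "cx", "cy" (pixels), "extrinsics" (4x4, takes a point from world to camera coordinates); the wrist camera has in their place "T_tool_cam" (4x4, takes a point from camera to tool coordinates, whose origin is the TCP and whose axes are the flange's). Camera axes: x right, y down, z forward; pixel columns grow to the right and rows downward; lengths in mm; the calibration is good to about 2 mm. The wrist camera is an equidistant fisheye: a pixel r from the principal point sees the ray r / f radians off the axis. A picture is of the moment at which its call begins: read the wrist's pose just before it. There is no depth.
- robot.sign_off(): hands the job in; it is judged then, once.
Trained networks look in the newest picture that a camera, given by its name, has taken for a name from the list of things; names that differ only in an ending like _2 or _b are one class to them, and where a whole thing is asked for, a point or a joint stands for the part that bears it (a point fixed in the world has none). Each returns a list of dicts, best first, with "p" (0 to 1); they miss things now and then, are a little off and sometimes report something else, mostly with a low value. They report only what shows in the picture. A call takes as long as a camera call. They do not tell look-alikes from the thing itself.
- spotter.outline_of(camera, name): "region" (420x560 bool, what is visible of it) and "bbox" ([left, top, width, height] in pixels, round what is visible of it).
- spotter.spot_point(camera, name): "centre" ([column, row] in pixels: a listed point, or the origin of a listed thing).
The state is a dict: "clock": time; "qpos": joint angles; "joint_vel": joint speeds; "joint_efforts": joint torques, N m; "tcp_pos": TCP position; "tcp_rot": TCP orientation; "ft_force": force on the tool from outside, world axes, zero at the start; "wrist_torque": the same for the moment, N m; "grip_width": finger opening in mm; "gripper_force": force on a finger pad.
Only numpy, scipy, OpenCV 4.12 (cv2) and the standard library are available. Lean on these libraries where they do the work, as an engineer would, in place of code of your own. Each camera call takes 0.05 s, during which the arm holds its last target. There are 200 camera calls.

## Working session

There is one attempt and no reset: what is moved stays moved. The work goes in short steps, Python scripts to look and compute and a tool call to move; the robot and the scene stay as the last step left them, time stands still between calls to the robot, and variables do not carry over. Pictures are saved under pics/ and viewed, at most 10 in all, crops included, and the job is handed in when it is done.

Besides the shell and the picture viewer there is one more tool, called after "Request:" as a command line: name --pt "numbers of a row" for each row, then --argument value for the rest. carry_out: Moves the arm, as the interface text tells. Its arguments: {"type":"object","properties":{"travel":{"type":"array","items":{"type":"array","items":{"type":"number"}}},"twist":{"type":"array","items":{"type":"number"}},"jaw":{"type":"number"},"squeeze":{"type":"number"}},"required":["travel","twist"]}

```bash
mkdir -p pics
python3 - <<'E'
from rig import robot, vision, spotter
import cv2,numpy as np
s=robot.get_state();print({k:np.round(v,3) for k,v in s.items()})
ims=[]
for c in ["scene","top"]:
    d=vision.capture(c);ims.append(d["frame"].copy())
    K=np.array([[d["fx"],0,d["cx"]],[0,d["fy"],d["cy"]],[0,0,1]]);E=np.array(d["extrinsics"])
    H={"blue_cap_grip":43,"mouth":85,"orange_cap_grip":43,"spool_mid":23}
    for n,z in H.items():
        for r in spotter.spot_point(c,n)[:3]:
            u,v=r["centre"]; P=K@E[:3]; M=np.c_[P[:,0],P[:,1],P[:,2]*z+P[:,3]]
            w=np.linalg.solve(M,[u,v,1]);print(c,n,round(r["p"],2),np.round([u,v]),np.round(w[:2]/w[2],1))
cv2.imwrite("pics/a.png",ims[0]);cv2.imwrite("pics/b.png",ims[1])
E
```

```text
{'clock': np.float64(0.0), 'qpos': array([ 1.035,  0.207,  1.543, -0.   ,  1.393, -0.151]), 'joint_vel': array([ 0.002, -0.   , -0.   ,  0.001,  0.002, -0.   ]), 'joint_efforts': array([-1.0000e-03, -3.7089e+01, -2.8141e+01,  7.0000e-02,  3.6000e-02,
       -0.0000e+00]), 'tcp_pos': array([215.461, 532.246, 204.306]), 'tcp_rot': array([ 0.191,  0.982, -0.001, -0.   ]), 'ft_force': array([-0.303,  0.235,  0.239]), 'wrist_torque': array([-0.053,  0.007,  0.015]), 'gripper_force': np.float64(0.0), 'grip_width': np.float64(93.863)}
scene blue_cap_grip 0.84 [403. 219.] [526.  260.2]
scene mouth 0.72 [271. 172.] [544. -59.]
scene mouth 0.69 [217. 251.] [775.9 -84.1]
scene orange_cap_grip 0.8 [182. 161.] [ 567.  -290.6]
scene spool_mid 0.76 [308. 258.] [691.2  89.5]
top blue_cap_grip 0.6 [172. 242.] [532.3 261.6]
top mouth 0.93 [334. 152.] [785.5 -80.1]
top mouth 0.58 [314. 253.] [546.2 -64.4]
top orange_cap_grip 0.84 [409. 257.] [ 573.  -282.4]
top spool_mid 0.86 [259. 186.] [700.1  85.2]
```

View pics/a.png

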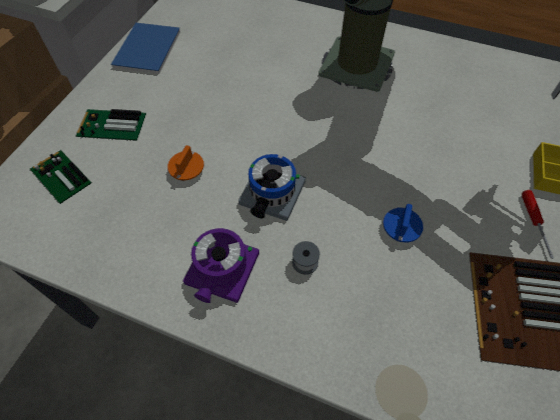

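View pics/b.png

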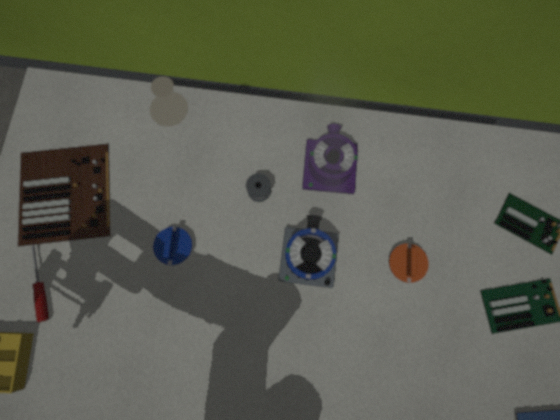

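The scene and top views show the right drum (blue and white) at scene px (271,172), top px (314,253). The purple look-alike is at scene px (217,251). The blue cap is at top px (172,242) and the orange one at (409,257). I'll move over the blue cap.

Request:
carry_out --pt "0.028 -0.024 0.01" --pt "0.056 -0.048 0.02" --pt "0.084 -0.072 0.03" --pt "0.112 -0.096 0.04" --pt "0.14 -0.12 0.05" --pt "0.168 -0.144 0.05" --pt "0.196 -0.168 0.05" --pt "0.224 -0.192 0.05" --twist '[0,0,0,0,0,0,0,0]' --jaw -1

```text
clock: 1.17
tcp_pos: [441.2, 339.7, 256.1]
tcp_rot: [0.191, 0.982, 0.0, 0.0]
ft_force: [0.8, -0.6, -0.5]
grip_width: 93.8
gripper_force: 0.0
```

Request:
carry_out --pt "0.028 -0.024 0" --pt "0.056 -0.048 0" --pt "0.065 -0.075 0" --pt "0.065 -0.075 0" --pt "0.065 -0.075 0" --twist '[2,4,6,9,9]'

```text
clock: 1.58
tcp_pos: [505.8, 264.3, 255.3]
tcp_rot: [0.115, 0.993, -0.0, -0.0]
ft_force: [-0.1, 0.4, -0.0]
grip_width: 94.1
gripper_force: 0.0
```

```bash
cat > h.py <<'E'
from rig import robot, vision, spotter
import cv2,numpy as np
from scipy.spatial.transform import Rotation as R
def snap(name):
    s=robot.get_state(); d=vision.capture("wrist"); cv2.imwrite(f"pics/{name}.png",d["frame"])
    return s,d
def ray(px,s,d,z):
    T=np.array(d["T_tool_cam"]);Rt=R.from_quat(s["tcp_rot"]).as_matrix()
    px=np.atleast_2d(px).astype(float)
    v=np.c_[(px[:,0]-d["cx"])/d["fx"],(px[:,1]-d["cy"])/d["fy"]];r=np.linalg.norm(v,axis=1)+1e-9
    c=np.c_[v*(np.sin(r)/r)[:,None],np.cos(r)]
    w=c@T[:3,:3].T@Rt.T;o=Rt@T[:3,3]+s["tcp_pos"]
    return (o+w*((z-o[2])/w[:,2])[:,None])[:,:2]
def yaw(s):
    y=R.from_quat(s["tcp_rot"]).as_matrix()[:,1];return np.degrees(np.arctan2(y[1],y[0]))
E
python3 - <<'E'
from h import *
s,d=snap("w1");print(s["clock"],s["tcp_pos"],yaw(s),s["qpos"])
for n,z in [("blue_cap_grip",43),("mouth",85)]:
  for r in spotter.spot_point("wrist",n)[:2]:print(n,r["p"],r["centre"],ray(r["centre"],s,d,z))
E
```

```text
1.5833 [505.77636254 264.29861098 255.28531491] 76.80642270598071 [ 3.29854732e-01  1.63277360e-01  1.48915794e+00  7.72578786e-05
  1.48946866e+00 -1.01067650e+00]
blue_cap_grip 0.81 [285.5, 198.8] [[527.20568604 266.10117014]]
mouth 0.7 [68.5, 268.8] [[545.42563105 -50.44235561]]
```

View pics/w1.png

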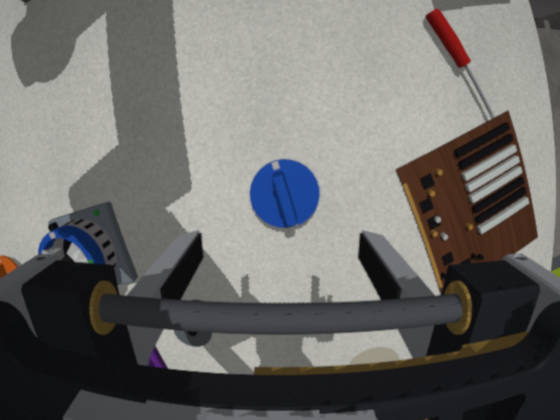

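The wrist view shows the blue cap centred near (285,194). Its bar runs from about (278,175) to (293,223), and the disc marks are at (276,165) and (291,232).

Run:
```python
from h import *
s=robot.get_state();d=vision.capture("wrist")
m=spotter.outline_of("wrist","blue_cap_grip")[0];print(m["p"],m["bbox"])
reg=m["region"].astype(np.uint8)
c=max(cv2.findContours(reg,0,1)[0],key=cv2.contourArea)[:,0]
P=ray(c,s,d,23.).astype(np.float32);print(cv2.fitEllipse(P))
q=ray([[276,165],[291,232]],s,d,23);print(q,q.mean(0),np.degrees(np.arctan2(*(q[0]-q[1])[::-1])))
x,y,w,h=m["bbox"];cr=d["frame"][y-15:y+h+15,x-15:x+w+15];print(x-15,y-15)
cv2.imwrite("pics/w1c.png",cv2.resize(cr,None,fx=5,fy=5,interpolation=cv2.INTER_CUBIC))
```

```text
0.93 [248.1, 161.4, 69.8, 65.4]
((525.308837890625, 265.174560546875), (89.14228057861328, 90.0998306274414), 170.98960876464844)
[[484.82510504 265.69684272]
 [576.96024989 264.64343651]] [530.89267747 265.17013961] 179.34495028304983Traceback (most recent call last):
  File "<stdin>", line 8, in <module>
TypeError: slice indices must be integers or None or have an __index__ method
```

Run:
```python
import cv2
a=cv2.imread("pics/w1.png")[145:245,235:335];b=cv2.imread("pics/b.png")[215:275,140:200]
z=lambda i,s:cv2.resize(i,(s,s),interpolation=cv2.INTER_CUBIC)
cv2.imwrite("pics/c.png",cv2.hconcat([z(a,400),z(b,400)]))
```

```text
(no output)
```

View pics/c.png

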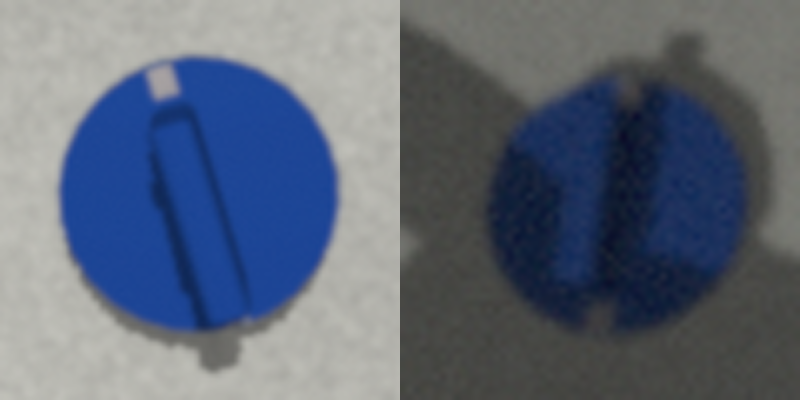

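The crops show the disc mark at wrist px (275.8,165.5) and the bar top running (278.8,174.5)–(292,226). In the top view the marks are at (174.2,228.5) and (169.7,262.7).

Run:
```python
from h import *
s=robot.get_state();d=vision.capture("wrist")
q=ray([[275.8,165.5]],s,d,23)[0];b=ray([[278.8,174.5],[292,226]],s,d,63)
A=lambda v:np.degrees(np.arctan2(v[1],v[0]))
c=np.array([525.8,265.4])
print(q,b,A(c-q),A(b[1]-b[0]),b.mean(0))
d=vision.capture("top")
K=np.array([[d["fx"],0,d["cx"]],[0,d["fy"],d["cy"]],[0,0,1]]);P=K@np.array(d["extrinsics"])[:3]
M=np.c_[P[:,0],P[:,1],P[:,2]*23+P[:,3]]
w=np.linalg.solve(M,np.array([[174.2,228.5,1],[169.7,262.7,1]]).T);w=(w[:2]/w[2]).T
print(w,w.mean(0),A(w[0]-w[1]))
```

```text
[485.22194753 265.61792444] [[491.31443708 268.31462274]
 [555.79082242 269.65932317]] -0.30770404477660857 1.1947706361329318 [523.55262975 268.98697296]
[[567.78142891 268.44395358]
 [486.82489993 263.0369252 ]] [527.30316442 265.74043939] 3.8210689886801745
```

Request:
carry_out --pt "0.01 0.001 -0.03" --pt "0.02 0.0015 -0.07" --pt "0.0205 0.0015 -0.11" --pt "0.0205 0.0015 -0.15" --pt "0.0205 0.0015 -0.185" --pt "0.0205 0.0015 -0.21" --pt "0.0205 0.0015 -0.2245" --pt "0.0205 0.0015 -0.2245" --twist '[5,10,14,14,14,14,14,14]'

```text
clock: 2.6
tcp_pos: [521.2, 266.7, 26.4]
tcp_rot: [-0.009, 1.0, -0.001, -0.004]
ft_force: [-1.1, -0.5, -0.3]
grip_width: 93.8
gripper_force: 0.0
```

Request:
carry_out --pt "0 0 0" --pt "0 0 0" --pt "0 0 0" --pt "0 0 0" --pt "0 0 0" --pt "0 0 0" --pt "0 0 0" --pt "0 0 0" --twist '[0,0,0,0,0,0,0,0]' --jaw 1 --squeeze 40

```text
clock: 3.27
tcp_pos: [525.5, 267.5, 31.2]
tcp_rot: [-0.008, 1.0, 0.0, 0.0]
ft_force: [-0.5, 0.1, 1.1]
grip_width: 44.0
gripper_force: 0.0
```

Request:
carry_out --pt "0 0 0" --pt "0 0 0" --pt "0 0 0" --pt "0 0 0" --pt "0 0 0" --pt "0 0 0" --pt "0 0 0" --pt "0 0 0" --twist '[0,0,0,0,0,0,0,0]'

```text
clock: 3.93
tcp_pos: [525.3, 267.3, 30.9]
tcp_rot: [-0.008, 1.0, -0.0, -0.0]
ft_force: [-0.4, -1.0, -0.3]
grip_width: 13.8
gripper_force: 40.0
```

Request:
carry_out --pt "0 0 0.02" --pt "0 0 0.055" --pt "0 0 0.095" --pt "0 -0.01 0.135" --pt "0 -0.03 0.17" --pt "0 -0.06 0.195" --pt "0 -0.1 0.2" --pt "0 -0.14 0.2" --twist '[0,0,0,0,0,0,0,0]'

```text
clock: 4.6
tcp_pos: [527.0, 127.1, 234.4]
tcp_rot: [-0.009, 1.0, 0.0, 0.003]
ft_force: [0.6, 0.0, -2.2]
grip_width: 13.9
gripper_force: 40.0
```

Request:
carry_out --pt "0.005 -0.035 0" --pt "0.01 -0.06 0" --pt "0.01 -0.07 0" --pt "0.01 -0.07 0" --pt "0.01 -0.07 0" --twist '[0,0,0,0,0]'

```text
clock: 5.02
tcp_pos: [534.9, 58.0, 230.5]
tcp_rot: [-0.008, 1.0, 0.001, -0.001]
ft_force: [1.2, 0.7, -1.4]
grip_width: 13.8
gripper_force: 40.0
```

Run:
```python
from h import *
s,d=snap("w2");print(s["clock"],s["tcp_pos"],yaw(s),s["qpos"],s["grip_width"])
for n,z in [("blue_cap_grip",43),("mouth",85)]:
  for r in spotter.spot_point("wrist",n)[:2]:print(n,r["p"],r["centre"],ray(r["centre"],s,d,z))
```

```text
5.0167 [534.94962472  57.95902974 230.48994204] 90.90157229428065 [-5.37827309e-02  1.09595143e-01  1.60068351e+00  1.27717219e-03
  1.43239875e+00 -1.64049201e+00] 13.845692465642646
mouth 0.97 [170.5, 201.9] [[544.64266856 -58.70686509]]
```

View pics/w2.png

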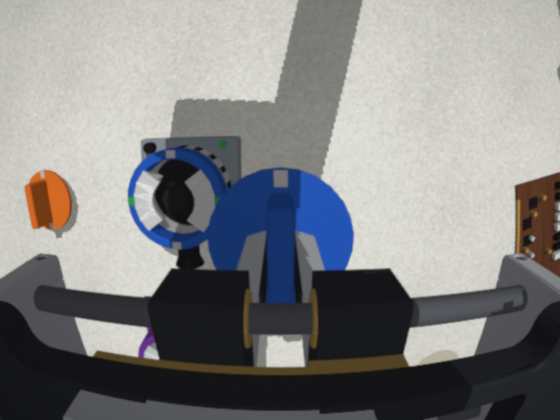

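The drum mouth is near (170,202), partly hidden by the held cap. White rim marks show near (171,154) and (177,245), green ones near (131,201) and (216,200), and the cap mark at (281,178).

Run:
```python
from h import *
s=robot.get_state();d=vision.capture("wrist")
cv2.imwrite("pics/c2.png",cv2.resize(d["frame"][140:260,120:300],None,fx=4.4,fy=4.4,interpolation=cv2.INTER_CUBIC))
q=ray([[171,154],[177,245]],s,d,85);A=lambda v:np.degrees(np.arctan2(v[1],v[0]))
print(s["tcp_pos"],q,q.mean(0),A(q[1]-q[0]),d["cx"],d["cy"],ray([[281,178]],s,d,s["tcp_pos"][2]-8))
```

```text
[535.01787828  59.06936034 230.65561882] [[493.84020494 -54.68038922]
 [594.37475504 -53.93984357]] [544.10747999 -54.3101164 ] 0.4220377236627549 280.19300571072523 203.88699037296215 [[494.97845157  59.25976531]]
```

View pics/c2.png

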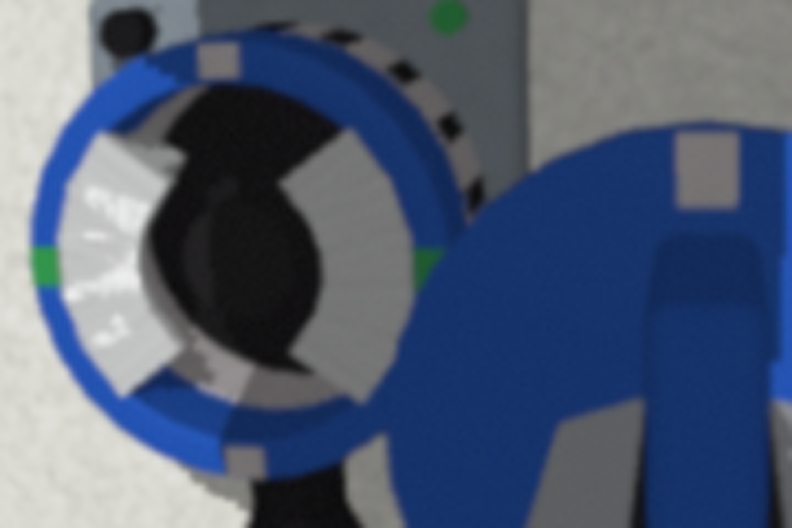

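Run:
```python
from h import *
s=robot.get_state();d=vision.capture("wrist")
q=ray([[170,154.1],[175.7,245],[130.5,200.7],[217.5,200.9]],s,d,85);A=lambda v:np.degrees(np.arctan2(v[1],v[0]))
print(s["tcp_pos"],q,q[:2].mean(0),q[2:].mean(0),A(q[1]-q[0]),A(q[3]-q[2]))
m=spotter.outline_of("wrist","mouth")[:2]
print([(r["p"],r["bbox"]) for r in m], yaw(s))
```

```text
[535.07918485  59.04421786 230.75990056] [[ 494.05562082  -55.91406473]
 [ 594.62054713  -55.5839392 ]
 [ 544.77434248 -106.30917196]
 [ 543.32574896   -5.70755644]] [544.33808398 -55.74900196] [544.05004572 -56.0083642 ] 0.18808477593707265 90.824962489148
[(0.58, [139.1, 325.2, 19.0, 33.0])] 91.07896898307582
```

Request:
carry_out --pt "0.004 -0.03 0" --pt "0.008 -0.065 0" --pt "0.008 -0.1 -0.005" --pt "0.008 -0.116 -0.03" --pt "0.008 -0.116 -0.06" --pt "0.008 -0.116 -0.09" --pt "0.008 -0.116 -0.09" --pt "0.008 -0.116 -0.09" --twist '[0,0,0,0,0,0,0,0]'

```text
clock: 5.98
tcp_pos: [541.7, -57.6, 139.3]
tcp_rot: [-0.009, 1.0, 0.001, -0.002]
ft_force: [0.2, 0.2, -1.8]
grip_width: 14.2
gripper_force: 40.0
```

Run:
```python
from h import *
s,d=snap("w3");print(s["clock"],s["tcp_pos"],yaw(s))
c=[vision.capture(n)["frame"] for n in ("scene","top")]
f=lambda i,s:cv2.resize(i,s,interpolation=cv2.INTER_CUBIC)
cv2.imwrite("pics/c3.png",cv2.hconcat([f(d["frame"][100:300,180:380],(400,400)),f(c[0][110:230,210:330],(400,400))]))
```

```text
5.9833 [541.71887647 -57.60649028 139.29993402] 90.99540864277344
```

View pics/c3.png

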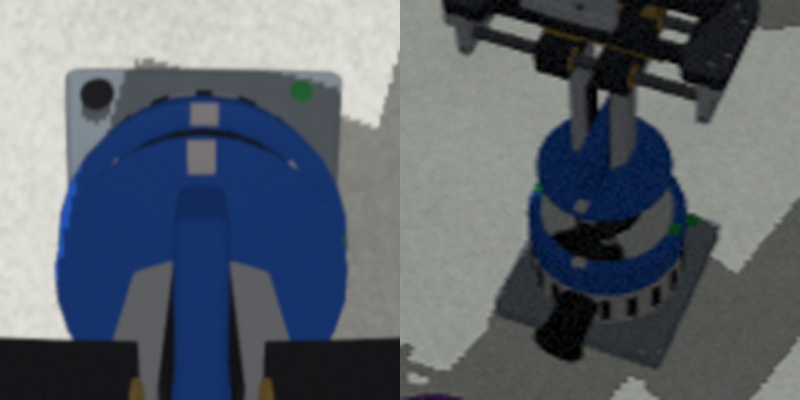

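The cap mark and rim mark line up (crop px 201 and 204), so I'll lower it.

Request:
carry_out --pt "0.001 0 -0.008" --pt "0.001 0 -0.016" --pt "0.001 0 -0.022" --pt "0.001 0 -0.027" --pt "0.001 0 -0.03" --pt "0.001 0 -0.03" --twist '[0,0,0,0,0,0]'

```text
clock: 6.63
tcp_pos: [543.4, -58.3, 109.7]
tcp_rot: [-0.008, 1.0, 0.0, -0.001]
ft_force: [-1.2, 0.4, -2.0]
grip_width: 13.7
gripper_force: 40.0
```

Request:
carry_out --pt "0 0 -0.004" --pt "0 0 -0.007" --pt "0 0 -0.01" --pt "0 0 -0.012" --pt "0 0 -0.012" --pt "0 0 -0.012" --twist '[0,0,0,0,0,0]'

```text
clock: 7.13
tcp_pos: [544.7, -58.6, 99.5]
tcp_rot: [-0.008, 1.0, -0.0, 0.0]
ft_force: [-1.0, 0.1, 5.5]
grip_width: 13.7
gripper_force: 40.0
```

Request:
carry_out --pt "0 0 -0.001" --pt "0 0 -0.002" --pt "0 0 -0.002" --pt "0 0 -0.002" --twist '[0,0,0,0]'

```text
clock: 7.47
tcp_pos: [544.8, -58.7, 98.8]
tcp_rot: [-0.008, 1.0, -0.0, 0.0]
ft_force: [-3.7, 0.6, 11.8]
grip_width: 13.9
gripper_force: 40.0
```

Request:
carry_out --pt "0 0 0" --pt "0 0 0" --pt "0 0 0" --pt "0 0 0" --pt "0 0 0" --twist '[-3,-8,-13,-18,-22]'

```text
clock: 7.88
tcp_pos: [545.1, -59.5, 98.9]
tcp_rot: [0.184, 0.983, -0.001, 0.001]
ft_force: [-3.8, -1.5, 10.0]
grip_width: 13.9
gripper_force: 40.0
```

Request:
carry_out --pt "0 0 0" --pt "0 0 0" --pt "0 0 0" --pt "0 0 0" --pt "0 0 0" --pt "0 0 0" --pt "0 0 0" --pt "0 0 0" --twist '[-5,-10,-15,-20,-25,-30,-35,-40]'

```text
clock: 8.55
tcp_pos: [545.1, -59.3, 98.9]
tcp_rot: [0.51, 0.86, -0.0, 0.001]
ft_force: [-3.8, -1.2, 10.8]
grip_width: 14.1
gripper_force: 40.0
```

Request:
carry_out --pt "0 0 0" --pt "0 0 0" --pt "0 0 0" --pt "0 0 0" --pt "0 0 0" --pt "0 0 0" --pt "0 0 0" --pt "0 0 0" --twist '[-5,-10,-15,-20,-25,-29,-32,-32]'

```text
clock: 9.22
tcp_pos: [545.2, -59.2, 98.8]
tcp_rot: [0.726, 0.687, 0.0, 0.001]
ft_force: [-2.7, -0.7, 10.4]
grip_width: 13.5
gripper_force: 40.0
```

Run:
```python
from h import *
s=robot.get_state();print(s["clock"],s["tcp_pos"],yaw(s),s["ft_force"],s["wrist_torque"])
```

```text
9.2167 [545.23750992 -59.15319703  98.84487071] -3.1417782500600815 [-2.69079904 -0.73574721 10.36619532] [0.12446502 0.72337203 0.02605075]
```

Request:
carry_out --pt "0 0 0.002" --pt "0 0 0.004" --pt "0 0 0.005" --pt "0 0 0.005" --twist '[0,0,0,0]'

```text
clock: 9.55
tcp_pos: [545.2, -59.0, 102.5]
tcp_rot: [0.726, 0.688, 0.0, 0.001]
ft_force: [0.3, -1.1, 2.7]
grip_width: 14.1
gripper_force: 40.0
```

Request:
carry_out --pt "0 0 0" --pt "0 0 0" --pt "0 0 0" --pt "0 0 0" --pt "0 0 0" --pt "0 0 0" --pt "0 0 0" --pt "0 0 0" --twist '[0,0,0,0,0,0,0,0]' --jaw -1

```text
clock: 10.22
tcp_pos: [544.3, -58.5, 101.9]
tcp_rot: [0.726, 0.688, -0.0, -0.0]
ft_force: [0.5, 0.5, -0.1]
grip_width: 63.6
gripper_force: 0.0
```

Request:
carry_out --pt "0 0 0.01" --pt "0 0 0.03" --pt "0 0 0.06" --pt "0 0 0.1" --pt "0 0 0.13" --pt "0 0 0.15" --pt "0 0 0.15" --pt "0 0 0.15" --twist '[0,0,0,0,0,0,0,0]'

```text
clock: 10.88
tcp_pos: [545.3, -58.8, 254.0]
tcp_rot: [0.726, 0.688, 0.001, 0.002]
ft_force: [-0.3, 0.7, -0.3]
grip_width: 93.8
gripper_force: 0.0
```

Run:
```python
from h import *
s,d=snap("w4");print(s["clock"],s["tcp_pos"],s["grip_width"])
for r in spotter.spot_point("wrist","blue_cap_grip")[:2]:print(r["p"],r["centre"],ray(r["centre"],s,d,115))
c=vision.capture("scene")["frame"]
f=lambda i,s:cv2.resize(i,s,interpolation=cv2.INTER_CUBIC)
cv2.imwrite("pics/c4.png",cv2.hconcat([f(d["frame"][110:310,180:380],(400,400)),f(c[110:230,210:330],(400,400))]))
```

```text
10.8833 [545.28630131 -58.78940447 254.02121326] 93.79404041641595
0.66 [282.0, 197.9] [[546.41833798 -62.0897987 ]]
```

View pics/c4.png

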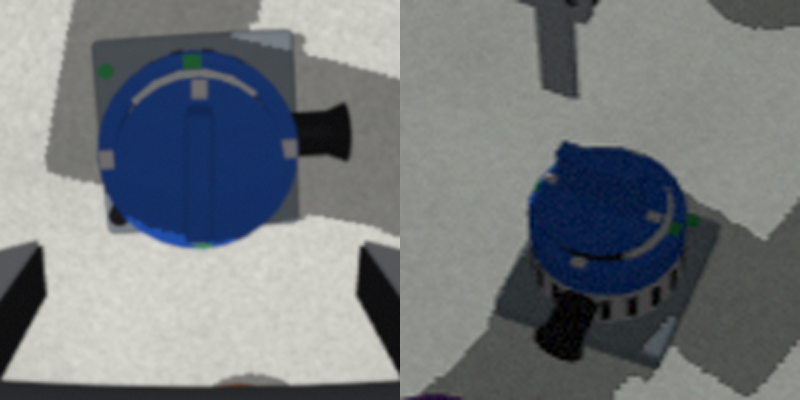

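The cap sits level on the drum. Its mark, at crop px (199,90), is level with the green rim mark at (192,62) and slightly past it, so it is locked. The gripper is clear, so I'll hand in.

```bash
python3 -c "from rig import robot; print(robot.sign_off())"
```

```text
the job is handed in; nothing more can be done
None
```

The blue cap is on the drum, pressed down, turned about 94° clockwise to its green marks and let go, and the job is handed in; the orange cap and spool were not touched.

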